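# Fit the four-vane rotor onto the spread mixer's drive

## Task

Fit the mixing rotor with the blue grip onto the spread mixer: turn it so that its four vanes pass between the four brass drive pins, lower it gently (do not drop it), press it down until it sits fully home on the drive plate, and let go. Leave the rotor with the orange grip, which does not fit, where it stands.

Things in the scene. Friction and masses are not known exactly. Their poses are not given: they have to be found in the camera images.
- rotor4: Rotor to fit: white plastic, 100 mm tall, about 0.2 kg, upright on the table. Four vanes in a plus along its own x and y (20 wide, reaching 42 from the axis, 22 high), hub 36 across to 30 high, neck 24 across, then a BLUE square grip 30 x 30 mm, 65 to 100 mm above the underside, its flats facing own x and y. Same after each quarter turn. Origin: centre of underside; z up.
- drive: Black plate 92 mm across with 4 brass pins 14 thick, 25 tall, flat tops, on a 34 mm radius, at 45 degrees between its own x and y: the vanes mesh along its x and y, any quarter turn, with play of 7 mm or 14 degrees. Does not turn by hand. Origin: centre of the plate's top face, 100 mm above the table; z up. Fully home, the rotor's underside lies on this face.
- mixer: Fixed white housing 240 (own x) x 220 mm, top 85 mm high; on it a round steel pan 200 mm across, rim 120 mm high, the drive in its centre (turned up to 9 degrees in it). A red seal collar, 24 mm across, stands 10 mm up from the drive's middle: the rotor rests on it 10 mm too high until pressed with about 7 N; then it stays down. Origin: under the centre, on the table.
- rotor3: A rotor for another machine, to be left alone: white plastic, the same size as the first, but with THREE vanes 120 degrees apart and an ORANGE square grip. Upright on the table, 120 mm or more from the other (between centres); either may be the nearer to the robot. Origin: centre of underside; z up.
Mind the look-alikes: they are no part of the job. Leave any green look-alike of the rotor4 alone.

How it is judged:
By the outcome, as a careful person would: the job done as asked, in the order asked, and still so for the second after the job is handed in, with the robot touching nothing.
It also fails if it takes over 35 s, if anything falls off the work surface, if the arm or the gripper's body presses on something with over 40 N, if the wrist force passes 120 N, or if a joint passes its speed limit or range.

## Robot

A 6-joint arm with a two-finger parallel gripper is mounted at the origin on the work surface. World frame = base frame: x ahead of the robot, y to its left, z up, the work surface at z = 0. Lengths are in m, angles in degrees, forces in N, time in s.
With the tool pointing down it reaches from about 0.25 to 0.725 m from the base axis. Payload 9.7 kg.
Tool frame: the origin (TCP) lies at the very end of the fingers, on their centre line; the grasp point (between the pads) lies 19 mm behind it; z points along the fingers, y is the line along which they close (so a half turn about z gives the same grasp; the last joint's range is limited). The gripper opens to 85 mm and grips with 20 to 120 N. Pads are 22 mm wide; open, the fingers measure 114 mm over their backs; the gripper's body (76 mm by 85 mm) begins 54 mm behind the grasp point. The pads swing forward as they close: fully open they stand 13 mm farther back than shut.
Start: joints at [-70.646, 4.979, 10.078, 95.1, 0, 90], TCP at [0.182, -0.519, 0.231] pointing down, gripper open.
Joint ranges: [-179.16, 179.16], [-48.56, 103.87], [-65.8, 70.77], [-126.05, 130.52], [-82.76, 87.17], [-180, 180]. Speed limits (degrees/s): [127.2, 127.2, 147.25, 180, 180, 180].

## Interface

Orientations are given as [roll, pitch, yaw] about the fixed x, y, z axes, in that order (R = Rz(yaw) Ry(pitch) Rx(roll)).
In Python, from workcell import telemetry, optics, workorder gives the robot as it stands.
- The arm moves only by the shell command python3 -m handwheel 'ROWS' [FORCE]. ROWS is JSON, a list of rows, each an object of numbers: "tx", "ty", "tz": the shift along the tool's x, y, z in m; "ax", "ay", "az": the turn, a rotation vector about the tool's x, y, z in degrees; "jaw": the gripper command: -1 is shut, 1 is fully open, values between are in proportion. A call has exactly 10 rows; each row shifts and turns the commanded pose from where the row before left it, along the tool's axes as they then stand; what a row does not reach is not made up. A row lasts 1/8 s, in which the tool goes at most 62.5 mm and 10.7 degrees, less where a joint would pass 70% of its speed; a pose out of reach is approached as far as the arm can. A call is refused whole if a number of a shift passes 0.0625 or a number of a turn 10.7, either way. A call with a gripper value outside its range is refused whole. The fingers move at their own pace and stop on an object; FORCE is the grip in N (left out, the last holds). Time passes only in rows, so rows that do not move let the fingers close, or fill a call up. It gives the time, the measured TCP pose, the force, the opening and the grip force at its end, in the units of the state.
- telemetry.get_obs(): the state, without advancing time (a new reading comes with each control period).
- optics.camera(name): name is "scene" or "top"; returns a dict with "color" (480x640x3 uint8, red, green, blue), "K" (3x3 intrinsics, pixels), "extrinsics" (4x4, takes a point from camera to world coordinates). Camera axes: x right, y down, z forward; pixel columns grow to the right and rows downward; lengths in m; the calibration is good to about 2 mm. A picture is of the moment at which its call begins. There is no depth.
- workorder.job_done(): hands the job in; it is judged then, once.
The state is a dict: "time": time; "q": joint angles; "qd": joint speeds; "joint_efforts": joint torques, N m; "ee_pos": TCP position; "tcp_rot": TCP orientation; "wrist_force": force on the tool from outside, world axes, zero at the start; "torque": the same for the moment, N m; "opening": finger opening in m; "grasp_force": force on a finger pad.
Only numpy, scipy, OpenCV 4.12 (cv2) and the standard library are available. Lean on these libraries where they do the work, as an engineer would, in place of code of your own. Each camera call takes 0.05 s, during which the arm holds its last target. There are 200 camera calls.

## Working session

There is one attempt and no reset: what is moved stays moved. The work goes in short steps, Python scripts to look and compute and a shell command to move; the robot and the scene stay as the last step left them, time stands still between calls to the robot, and variables do not carry over. Pictures are saved under pics/ and viewed, at most 10 in all, crops included, and the job is handed in when it is done.

```bash
mkdir -p pics; python3 - <<'E'
from workcell import telemetry, optics
import cv2
for n in("scene","top"):
    c=optics.camera(n); cv2.imwrite(f"pics/{n}0.png",c["color"][:,:,::-1]); print(n,c["K"].tolist(),c["extrinsics"].round(4).tolist())
o=telemetry.get_obs(); print(o)
E
```

```text
scene [[468.9075260529567, 0.0, 320.95496448271666], [0.0, 468.9075260529567, 243.25892665780268], [0.0, 0.0, 1.0]] [[0.0974, 0.6636, -0.7417, 1.1458], [0.9952, -0.0651, 0.0725, -0.1109], [-0.0002, -0.7453, -0.6668, 0.6887], [0.0, 0.0, 0.0, 1.0]]
top [[436.7945385335802, 0.0, 321.22880393997735], [0.0, 436.7945385335802, 240.03375358423474], [0.0, 0.0, 1.0]] [[0.009, -0.9819, 0.1893, 0.3706], [-0.9999, -0.0069, 0.0118, -0.0533], [-0.0103, -0.1894, -0.9818, 0.8933], [0.0, 0.0, 0.0, 1.0]]
{'time': 0.1, 'q': array([-7.06459996e+01,  5.00717035e+00,  1.00388211e+01,  9.51001704e+01,
       -7.80454995e-05,  8.99987554e+01]), 'qd': array([-0.04117984, -0.03177568,  0.07012319,  0.09399956, -0.10818435,
       -0.01490581]), 'joint_efforts': array([-5.82916127e-04, -5.21560299e+01,  4.65653157e+01,  1.59835280e-02,
       -2.13246244e-05, -1.28850735e-05]), 'ee_pos': array([ 0.18220134, -0.51871876,  0.23065989]), 'tcp_rot': array([-1.79931480e+02,  7.65570345e-05,  1.93552451e+01]), 'wrist_force': array([ 0.03398185,  0.83208375, -0.42053349]), 'torque': array([-0.01210222,  0.008535  ,  0.04182617]), 'grasp_force': 0.0, 'opening': 0.08535907430400655}
```

View pics/scene0.png

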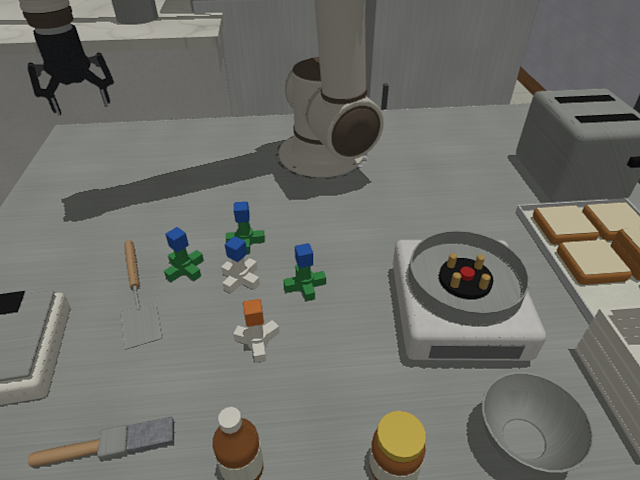

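View pics/top0.png

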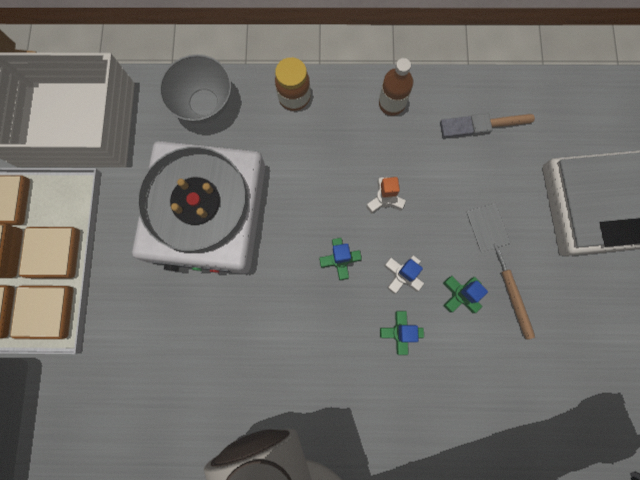

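The scene view shows the blue-grip white rotor at about (238,262) and the drive at (466,275). In the top view the candidates are:
- White with blue grip: (405,272). This is the target.
- Green with blue grips: (342,257), (465,293) and (403,333). Look-alikes, not to be touched.
- White with orange grip: (387,195). To be left alone.

Next, an enlarged crop of the target and the drive from the top view.

```bash
python3 - <<'E'
import cv2,numpy as np
t=cv2.imread("pics/top0.png")
a=cv2.resize(t[225:315,360:450],(540,540),interpolation=cv2.INTER_CUBIC)
cv2.imwrite("pics/c1.png",a)
b=cv2.resize(t[140:260,135:255],(600,600),interpolation=cv2.INTER_CUBIC)
cv2.imwrite("pics/c2.png",b)
E
```

```text
(no output)
```

View pics/c1.png

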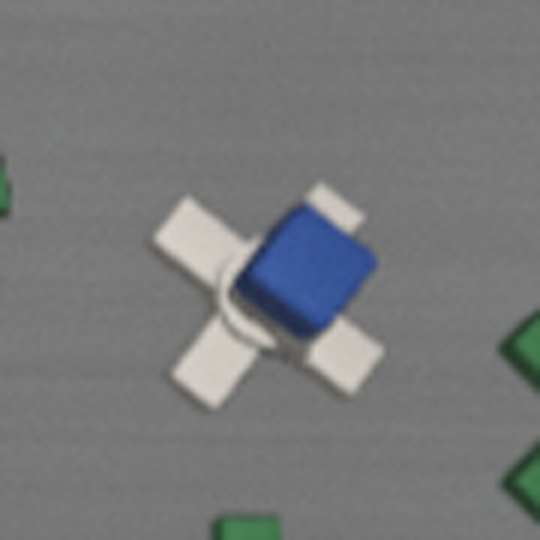

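View pics/c2.png

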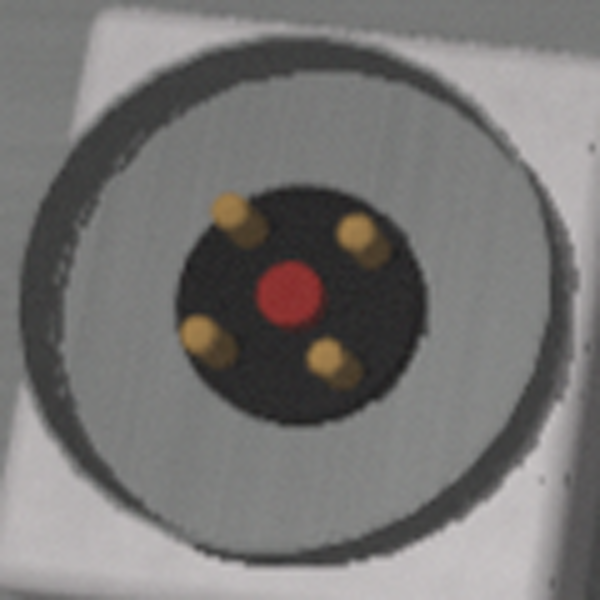

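The crop shows four white vanes and a blue grip, so this is rotor4. The pin tops are at crop pixels (228,210), (355,231), (198,333) and (325,356).

```bash
cat > h.py <<'E'
import numpy as np
K=np.array([[436.7945,0,321.2288],[0,436.7945,240.03375],[0,0,1]])
T=np.array([[0.009,-0.9819,0.1893,0.3706],[-0.9999,-0.0069,0.0118,-0.0533],[-0.0103,-0.1894,-0.9818,0.8933],[0,0,0,1]])
def w(uv,z,K=K,T=T):
    d=T[:3,:3]@np.linalg.solve(K,[uv[0],uv[1],1]); return (T[:3,3]+d*(z-T[2,3])/d[2])[:2]
E
python3 - <<'E'
from h import *
np.set_printoptions(precision=4,suppress=True)
f=lambda p,s,o:(np.array(p)+.5)/s-.5+np.array(o)
P=np.array([w(f(p,5,(135,140)),.125) for p in [(228,210),(355,231),(325,356),(198,333)]])
print("pins",P,P.mean(0),np.linalg.norm(P-P.mean(0),axis=1)); d=P-P.mean(0); print(np.degrees(np.arctan2(d[:,1],d[:,0]))%90-45)
print("collar",w(f((290,293),5,(135,140)),.11),"plate",w(f((301,305),5,(135,140)),.1))
V=np.array([w(f(p,6,(360,225)),.022) for p in [(171,217),(191,392),(367,372),(343,198)]])
print("vanes",V,V.mean(0),np.linalg.norm(V-V.mean(0),axis=1));
for i,j in((0,2),(1,3)):
    d=V[i]-V[j]; print(np.degrees(np.arctan2(d[1],d[0]))%90,np.linalg.norm(d))
for n,p in dict(g1=(342,257),g2=(475,292),g3=(409,333),o=(390,187),b=(411.5,270)).items(): print(n,w(p,.1))
E
```

```text
pins [[0.6267 0.2172]
 [0.6189 0.1697]
 [0.5714 0.1778]
 [0.5797 0.2249]] [0.5992 0.1974] [0.0339 0.034  0.034  0.0337]
[-9.3007 -9.5529 -9.8793 -9.7101]
collar [0.5995 0.197 ] plate [0.5977 0.1957]
vanes [[ 0.4971 -0.1776]
 [ 0.4387 -0.183 ]
 [ 0.4458 -0.2413]
 [ 0.504  -0.2353]] [ 0.4714 -0.2093] [0.0408 0.0419 0.041  0.0417]
51.17227871325825 0.08182816518629417
51.30467652595806 0.08359371390341237
g1 [ 0.4921 -0.0822]
g2 [ 0.4301 -0.3217]
g3 [ 0.3568 -0.2009]
o [ 0.6266 -0.1729]
b [ 0.4691 -0.2087]
```

rotor4 is at (0.471, -0.209) with its axes at 51.2°. The vane reach measures 41–42 mm against 42 mm given. The drive is at (0.599, 0.197) with axes at -9.6° (equivalent to 80.4°), and the pin radius measures 34 mm as given. I'll turn the tool to yaw 51.2 and travel above the rotor.

```bash
python3 -m handwheel '[{"az":-10.6},{"az":-10.6},{"az":-10.6},{"tx":0.06,"ty":0.0045},{"tx":0.06,"ty":0.0045},{"tx":0.06,"ty":0.0045},{"tx":0.06,"ty":0.0045},{"tx":0.06,"ty":0.0045},{"tx":0.06,"ty":0.0045},{"tx":0.06,"ty":0.0045}]' 60
```

```text
$[0]: bad value
```

```bash
python3 -m handwheel '[{"tx":0,"ty":0,"tz":0,"ax":0,"ay":0,"az":-10.6,"jaw":1},{"tx":0,"ty":0,"tz":0,"ax":0,"ay":0,"az":-10.6,"jaw":1},{"tx":0,"ty":0,"tz":0,"ax":0,"ay":0,"az":-10.6,"jaw":1},{"tx":0.06,"ty":0.0045,"tz":0,"ax":0,"ay":0,"az":0,"jaw":1},{"tx":0.06,"ty":0.0045,"tz":0,"ax":0,"ay":0,"az":0,"jaw":1},{"tx":0.06,"ty":0.0045,"tz":0,"ax":0,"ay":0,"az":0,"jaw":1},{"tx":0.06,"ty":0.0045,"tz":0,"ax":0,"ay":0,"az":0,"jaw":1},{"tx":0.06,"ty":0.0045,"tz":0,"ax":0,"ay":0,"az":0,"jaw":1},{"tx":0.06,"ty":0.0045,"tz":0,"ax":0,"ay":0,"az":0,"jaw":1},{"tx":0.06,"ty":0.0045,"tz":0,"ax":0,"ay":0,"az":0,"jaw":1}]' 60
```

```text
time: 1.35
ee_pos: [0.4712, -0.2098, 0.2311]
tcp_rot: [-180.0, 0.0, 51.2]
wrist_force: [1.3, -1.3, 0.3]
opening: 0.0853
grasp_force: 0.0
```

On target. Now descending 0.171.

```bash
python3 -m handwheel '[{"tx":0,"ty":0,"tz":0.03,"ax":0,"ay":0,"az":0,"jaw":1},{"tx":0,"ty":0,"tz":0.03,"ax":0,"ay":0,"az":0,"jaw":1},{"tx":0,"ty":0,"tz":0.03,"ax":0,"ay":0,"az":0,"jaw":1},{"tx":0,"ty":0,"tz":0.02,"ax":0,"ay":0,"az":0,"jaw":1},{"tx":0,"ty":0,"tz":0.02,"ax":0,"ay":0,"az":0,"jaw":1},{"tx":0,"ty":0,"tz":0.015,"ax":0,"ay":0,"az":0,"jaw":1},{"tx":0,"ty":0,"tz":0.015,"ax":0,"ay":0,"az":0,"jaw":1},{"tx":0,"ty":0,"tz":0.011,"ax":0,"ay":0,"az":0,"jaw":1},{"tx":0,"ty":0,"tz":0,"ax":0,"ay":0,"az":0,"jaw":1},{"tx":0,"ty":0,"tz":0,"ax":0,"ay":0,"az":0,"jaw":1}]' 60
python3 - <<'E'
from workcell import optics
import cv2
c=optics.camera("scene")["color"][:,:,::-1]; cv2.imwrite("pics/s1.png",cv2.resize(c[130:330,140:360],None,fx=2.7,fy=2.7,interpolation=cv2.INTER_CUBIC))
E
```

```text
time: 2.6
ee_pos: [0.4705, -0.2117, 0.0608]
tcp_rot: [180.0, -0.0, 51.2]
wrist_force: [-0.7, 0.2, 0.3]
opening: 0.0855
grasp_force: 0.0
```

View pics/s1.png

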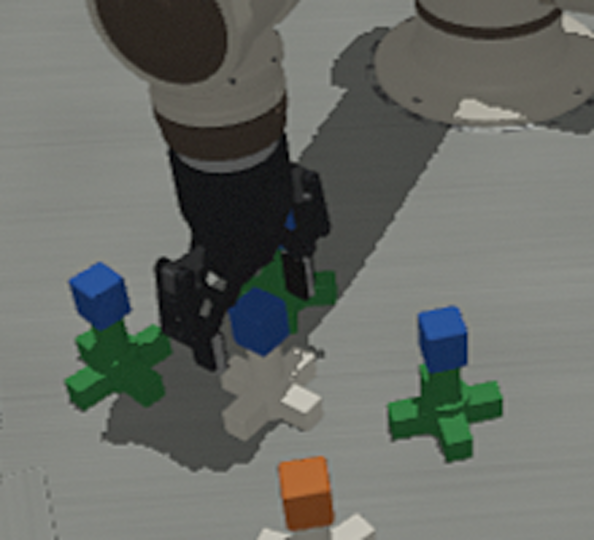

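The fingertips at crop (208,345) and (302,275) straddle the blue grip at (258,320), clear of the green look-alikes. I'll close, then lift 15 mm at first.

```bash
python3 -m handwheel '[{"tx":0,"ty":0,"tz":0,"ax":0,"ay":0,"az":0,"jaw":-1},{"tx":0,"ty":0,"tz":0,"ax":0,"ay":0,"az":0,"jaw":-1},{"tx":0,"ty":0,"tz":0,"ax":0,"ay":0,"az":0,"jaw":-1},{"tx":0,"ty":0,"tz":0,"ax":0,"ay":0,"az":0,"jaw":-1},{"tx":0,"ty":0,"tz":0,"ax":0,"ay":0,"az":0,"jaw":-1},{"tx":0,"ty":0,"tz":0,"ax":0,"ay":0,"az":0,"jaw":-1},{"tx":0,"ty":0,"tz":0,"ax":0,"ay":0,"az":0,"jaw":-1},{"tx":0,"ty":0,"tz":0,"ax":0,"ay":0,"az":0,"jaw":-1},{"tx":0,"ty":0,"tz":-0.005,"ax":0,"ay":0,"az":0,"jaw":-1},{"tx":0,"ty":0,"tz":-0.01,"ax":0,"ay":0,"az":0,"jaw":-1}]' 60
```

```text
time: 3.9
ee_pos: [0.4698, -0.2114, 0.075]
tcp_rot: [-179.9, 0.0, 51.2]
wrist_force: [0.7, 0.2, -1.9]
opening: 0.0294
grasp_force: 59.3
```

Held (opening 29.4 mm, grip force 59 N). Lifting and turning to yaw 80.4.

```bash
python3 -m handwheel '[{"tx":0,"ty":0,"tz":-0.02,"ax":0,"ay":0,"az":0,"jaw":-1},{"tx":0,"ty":0,"tz":-0.03,"ax":0,"ay":0,"az":0,"jaw":-1},{"tx":0,"ty":0,"tz":-0.03,"ax":0,"ay":0,"az":0,"jaw":-1},{"tx":0,"ty":0,"tz":-0.03,"ax":0,"ay":0,"az":0,"jaw":-1},{"tx":0,"ty":0,"tz":-0.03,"ax":0,"ay":0,"az":0,"jaw":-1},{"tx":0,"ty":0,"tz":-0.025,"ax":0,"ay":0,"az":-4,"jaw":-1},{"tx":0,"ty":0,"tz":0,"ax":0,"ay":0,"az":-7,"jaw":-1},{"tx":0,"ty":0,"tz":0,"ax":0,"ay":0,"az":-7,"jaw":-1},{"tx":0,"ty":0,"tz":0,"ax":0,"ay":0,"az":-7,"jaw":-1},{"tx":0,"ty":0,"tz":0,"ax":0,"ay":0,"az":-4.2,"jaw":-1}]' 60
python3 -m handwheel '[{"tx":0.02,"ty":0.003,"tz":0,"ax":0,"ay":0,"az":0,"jaw":-1},{"tx":0.04,"ty":0.006,"tz":0,"ax":0,"ay":0,"az":0,"jaw":-1},{"tx":0.05,"ty":0.007,"tz":0,"ax":0,"ay":0,"az":0,"jaw":-1},{"tx":0.055,"ty":0.007,"tz":0,"ax":0,"ay":0,"az":0,"jaw":-1},{"tx":0.055,"ty":0.007,"tz":0,"ax":0,"ay":0,"az":0,"jaw":-1},{"tx":0.055,"ty":0.007,"tz":0,"ax":0,"ay":0,"az":0,"jaw":-1},{"tx":0.055,"ty":0.007,"tz":0,"ax":0,"ay":0,"az":0,"jaw":-1},{"tx":0.05,"ty":0.007,"tz":0,"ax":0,"ay":0,"az":0,"jaw":-1},{"tx":0.03,"ty":0.006,"tz":0,"ax":0,"ay":0,"az":0,"jaw":-1},{"tx":0.014,"ty":0.002,"tz":0,"ax":0,"ay":0,"az":0,"jaw":-1}]' 60
python3 - <<'E'
from workcell import optics
import cv2
c=optics.camera("scene")["color"][:,:,::-1];cv2.imwrite("pics/sf.png",c); s=cv2.resize(c[170:320,390:530],None,fx=4,fy=4,interpolation=cv2.INTER_CUBIC)
cv2.imwrite("pics/s2.png",s)
c=optics.camera("top")["color"][:,:,::-1];cv2.imwrite("pics/tf.png",c)
E
```

```text
time: 5.15
ee_pos: [0.4702, -0.2115, 0.2407]
tcp_rot: [180.0, 0.0, 80.5]
wrist_force: [0.4, -0.8, -2.9]
opening: 0.0292
grasp_force: 59.6
time: 6.4
ee_pos: [0.5996, 0.1981, 0.2399]
tcp_rot: [-180.0, 0.0, 80.4]
wrist_force: [0.0, 0.8, -2.2]
opening: 0.0293
grasp_force: 59.8
```

View pics/s2.png

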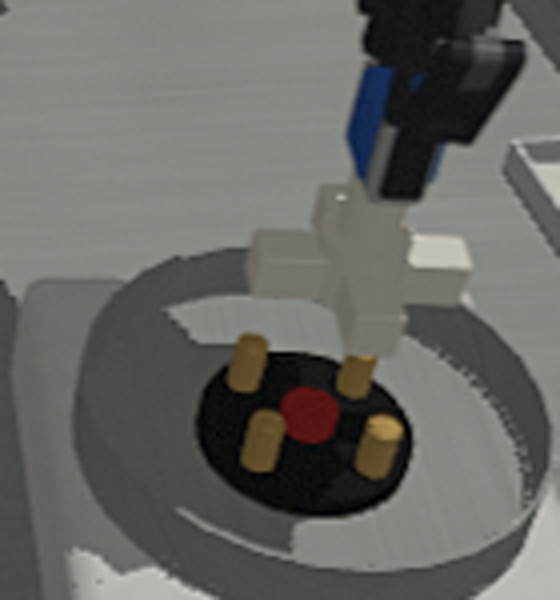

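The rotor hangs upright above the pan with its vanes about in line with the gaps. Pin tops are at crop (252,340), (361,358), (383,427) and (266,415). I'll check the rotor's offset in the grip with a model overlay, and check the drive from this second camera.

```bash
python3 - <<'E'
from h import *
from workcell import telemetry
import cv2
np.set_printoptions(precision=4,suppress=True)
Ks=np.array([[468.9075,0,320.955],[0,468.9075,243.2589],[0,0,1]])
Ts=np.array([[0.0974,0.6636,-0.7417,1.1458],[0.9952,-0.0651,0.0725,-0.1109],[-0.0002,-0.7453,-0.6668,0.6887],[0,0,0,1]])
f=lambda p,s,o:(np.array(p)+.5)/s-.5+np.array(o)
P=np.array([w(f(p,4,(390,170)),.125,Ks,Ts) for p in [(252,340),(361,358),(383,427),(266,415)]])
d=P-P.mean(0);print(P.mean(0),np.linalg.norm(d,axis=1),np.degrees(np.arctan2(d[:,1],d[:,0]))%90-45)
im=cv2.imread("pics/sf.png"); o=telemetry.get_obs(); tc=o["ee_pos"]; y=np.radians(o["tcp_rot"][2]); print(tc,o["tcp_rot"])
z0=tc[2]-.0608
tiles=[]
for dd in(-.003,0,.003,.006):
    s=4; x0,y0=445,215; t=cv2.resize(im[y0:y0+50,x0:x0+70] if 0 else im[205:275,440:530],None,fx=s,fy=s,interpolation=cv2.INTER_CUBIC)
    c=tc[:2]+dd*np.array([np.cos(y),np.sin(y)])
    def pr(p):
        q=Ts[:3,:3].T@(p-Ts[:3,3]); u=Ks@q/q[2]; return tuple(int(v) for v in ((u[:2]+.5-np.array([440,205]))*s-.5).round())
    for k in range(4):
        a=y+k*np.pi/2; ex=np.array([np.cos(a),np.sin(a)]); ey=np.array([-ex[1],ex[0]])
        q=[pr(np.append(c+.042*ex+v*.01*ey,z0+h)) for v,h in((-1,0),(1,0),(1,.022),(-1,.022))]
        cv2.polylines(t,[np.array(q,np.int32)],True,(0,0,255),1)
    cv2.putText(t,str(dd),(5,15),0,.5,(0,255,255)); tiles.append(t)
cv2.imwrite("pics/ov.png",np.vstack([np.hstack(tiles[:2]),np.hstack(tiles[2:])]))
E
```

```text
[0.6007 0.1959] [0.0348 0.0287 0.0339 0.031 ] [-13.0997 -16.2588  -9.2113 -14.1621]
[0.5995 0.1973 0.24  ] [-179.9636    0.0167   80.4193]
```

View pics/ov.png

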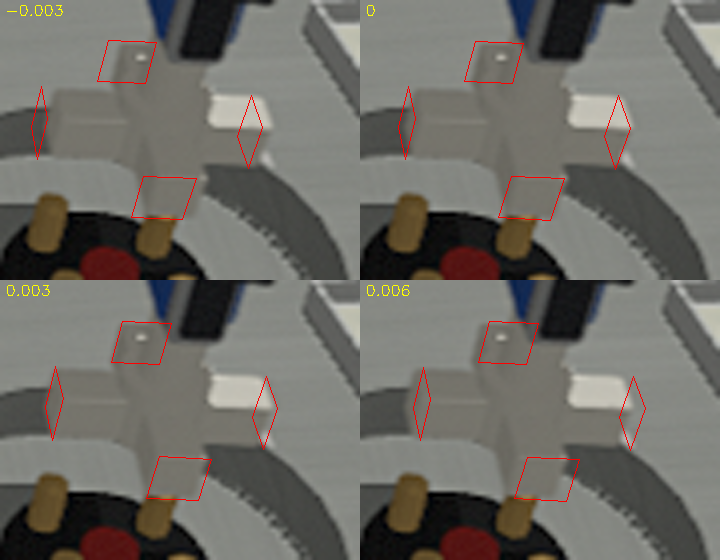

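The overlay fits best at +2.5 to 3 mm along tool x, which agrees with the 2.6 mm predicted at the grasp. I'll shift back 3 mm and lower to just above the pins, then gently onto the collar.

```bash
python3 -m handwheel '[{"tx":-0.003,"ty":0,"tz":0,"ax":0,"ay":0,"az":0,"jaw":-1},{"tx":0,"ty":0,"tz":0.01,"ax":0,"ay":0,"az":0,"jaw":-1},{"tx":0,"ty":0,"tz":0.01,"ax":0,"ay":0,"az":0,"jaw":-1},{"tx":0,"ty":0,"tz":0.01,"ax":0,"ay":0,"az":0,"jaw":-1},{"tx":0,"ty":0,"tz":0.01,"ax":0,"ay":0,"az":0,"jaw":-1},{"tx":0,"ty":0,"tz":0.005,"ax":0,"ay":0,"az":0,"jaw":-1},{"tx":0,"ty":0,"tz":0.005,"ax":0,"ay":0,"az":0,"jaw":-1},{"tx":0,"ty":0,"tz":0.003,"ax":0,"ay":0,"az":0,"jaw":-1},{"tx":0,"ty":0,"tz":0.003,"ax":0,"ay":0,"az":0,"jaw":-1},{"tx":0,"ty":0,"tz":0.003,"ax":0,"ay":0,"az":0,"jaw":-1}]' 60
python3 - <<'E'
from workcell import optics
import cv2
c=optics.camera("scene")["color"][:,:,::-1]; cv2.imwrite("pics/s3.png",cv2.resize(c[200:320,400:530],None,fx=5,fy=5,interpolation=cv2.INTER_CUBIC))
E
```

```text
time: 7.75
ee_pos: [0.599, 0.1936, 0.1813]
tcp_rot: [180.0, -0.0, 80.4]
wrist_force: [-0.1, -0.6, -1.6]
opening: 0.0293
grasp_force: 59.8
```

View pics/s3.png

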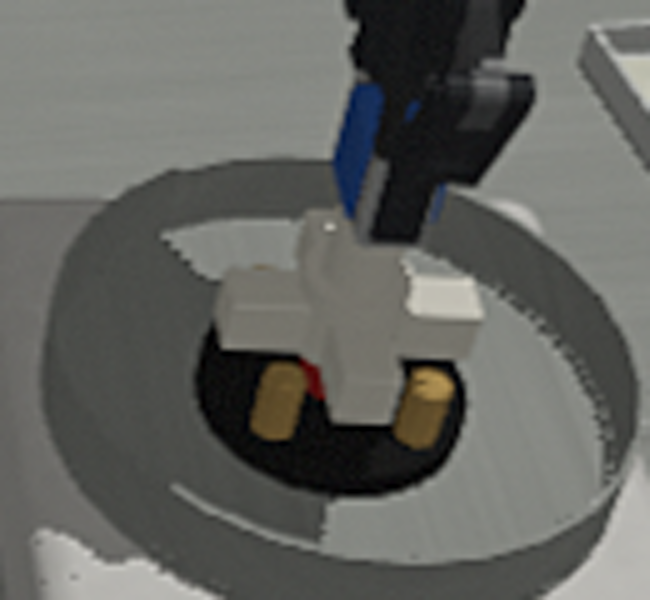

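The underside is below the pin tops with no contact, and the front vane (330–395, 420) lies between the pins at x≈275 and 425. Lowering further and pressing.

```bash
python3 -m handwheel '[{"tx":0,"ty":0,"tz":0.003,"ax":0,"ay":0,"az":0,"jaw":-1},{"tx":0,"ty":0,"tz":0.003,"ax":0,"ay":0,"az":0,"jaw":-1},{"tx":0,"ty":0,"tz":0.002,"ax":0,"ay":0,"az":0,"jaw":-1},{"tx":0,"ty":0,"tz":0.002,"ax":0,"ay":0,"az":0,"jaw":-1},{"tx":0,"ty":0,"tz":0.002,"ax":0,"ay":0,"az":0,"jaw":-1},{"tx":0,"ty":0,"tz":0.002,"ax":0,"ay":0,"az":0,"jaw":-1},{"tx":0,"ty":0,"tz":0.002,"ax":0,"ay":0,"az":0,"jaw":-1},{"tx":0,"ty":0,"tz":0.001,"ax":0,"ay":0,"az":0,"jaw":-1},{"tx":0,"ty":0,"tz":0,"ax":0,"ay":0,"az":0,"jaw":-1},{"tx":0,"ty":0,"tz":0,"ax":0,"ay":0,"az":0,"jaw":-1}]' 60
```

```text
time: 9.05
ee_pos: [0.599, 0.1936, 0.1643]
tcp_rot: [180.0, -0.0, 80.4]
wrist_force: [-1.2, -0.3, 2.9]
opening: 0.0291
grasp_force: 60.6
```

```bash
python3 -m handwheel '[{"tx":0,"ty":0,"tz":0.001,"ax":0,"ay":0,"az":0,"jaw":-1},{"tx":0,"ty":0,"tz":0.001,"ax":0,"ay":0,"az":0,"jaw":-1},{"tx":0,"ty":0,"tz":0.001,"ax":0,"ay":0,"az":0,"jaw":-1},{"tx":0,"ty":0,"tz":0.001,"ax":0,"ay":0,"az":0,"jaw":-1},{"tx":0,"ty":0,"tz":0,"ax":0,"ay":0,"az":0,"jaw":-1},{"tx":0,"ty":0,"tz":0,"ax":0,"ay":0,"az":0,"jaw":-1},{"tx":0,"ty":0,"tz":0,"ax":0,"ay":0,"az":0,"jaw":-1},{"tx":0,"ty":0,"tz":0,"ax":0,"ay":0,"az":0,"jaw":-1},{"tx":0,"ty":0,"tz":0,"ax":0,"ay":0,"az":0,"jaw":-1},{"tx":0,"ty":0,"tz":0,"ax":0,"ay":0,"az":0,"jaw":-1}]' 60
```

```text
time: 10.3
ee_pos: [0.599, 0.1936, 0.1605]
tcp_rot: [180.0, -0.0, 80.4]
wrist_force: [-3.2, -0.4, 6.5]
opening: 0.0294
grasp_force: 60.8
```

```bash
python3 -m handwheel '[{"tx":0,"ty":0,"tz":0.001,"ax":0,"ay":0,"az":0,"jaw":-1},{"tx":0,"ty":0,"tz":0.001,"ax":0,"ay":0,"az":0,"jaw":-1},{"tx":0,"ty":0,"tz":0,"ax":0,"ay":0,"az":0,"jaw":-1},{"tx":0,"ty":0,"tz":0,"ax":0,"ay":0,"az":0,"jaw":-1},{"tx":0,"ty":0,"tz":0,"ax":0,"ay":0,"az":0,"jaw":-1},{"tx":0,"ty":0,"tz":0,"ax":0,"ay":0,"az":0,"jaw":-1},{"tx":0,"ty":0,"tz":0,"ax":0,"ay":0,"az":0,"jaw":-1},{"tx":0,"ty":0,"tz":0,"ax":0,"ay":0,"az":0,"jaw":-1},{"tx":0,"ty":0,"tz":0,"ax":0,"ay":0,"az":0,"jaw":-1},{"tx":0,"ty":0,"tz":0,"ax":0,"ay":0,"az":0,"jaw":-1}]' 60
```

```text
time: 11.55
ee_pos: [0.5989, 0.1937, 0.1604]
tcp_rot: [179.9, -0.1, 80.4]
wrist_force: [-6.1, -2.2, 17.0]
opening: 0.0296
grasp_force: 62.1
```

It's at a hard stop at TCP z 0.1604, where the grasp height predicts 0.1608 for fully home, with 17 N pressing. Release and retreat upward.

```bash
python3 -m handwheel '[{"tx":0,"ty":0,"tz":-0.001,"ax":0,"ay":0,"az":0,"jaw":-1},{"tx":0,"ty":0,"tz":0,"ax":0,"ay":0,"az":0,"jaw":0.2},{"tx":0,"ty":0,"tz":0,"ax":0,"ay":0,"az":0,"jaw":1},{"tx":0,"ty":0,"tz":0,"ax":0,"ay":0,"az":0,"jaw":1},{"tx":0,"ty":0,"tz":0,"ax":0,"ay":0,"az":0,"jaw":1},{"tx":0,"ty":0,"tz":0,"ax":0,"ay":0,"az":0,"jaw":1},{"tx":0,"ty":0,"tz":0,"ax":0,"ay":0,"az":0,"jaw":1},{"tx":0,"ty":0,"tz":0,"ax":0,"ay":0,"az":0,"jaw":1},{"tx":0,"ty":0,"tz":-0.01,"ax":0,"ay":0,"az":0,"jaw":1},{"tx":0,"ty":0,"tz":-0.02,"ax":0,"ay":0,"az":0,"jaw":1}]' 60
python3 -m handwheel '[{"tx":0,"ty":0,"tz":-0.02,"ax":0,"ay":0,"az":0,"jaw":1},{"tx":0,"ty":0,"tz":-0.03,"ax":0,"ay":0,"az":0,"jaw":1},{"tx":0,"ty":0,"tz":-0.03,"ax":0,"ay":0,"az":0,"jaw":1},{"tx":-0.04,"ty":0,"tz":-0.02,"ax":0,"ay":0,"az":0,"jaw":1},{"tx":-0.05,"ty":0,"tz":0,"ax":0,"ay":0,"az":0,"jaw":1},{"tx":-0.05,"ty":0,"tz":0,"ax":0,"ay":0,"az":0,"jaw":1},{"tx":-0.04,"ty":0,"tz":0,"ax":0,"ay":0,"az":0,"jaw":1},{"tx":-0.02,"ty":0,"tz":0,"ax":0,"ay":0,"az":0,"jaw":1},{"tx":0,"ty":0,"tz":0,"ax":0,"ay":0,"az":0,"jaw":1},{"tx":0,"ty":0,"tz":0,"ax":0,"ay":0,"az":0,"jaw":1}]' 60
python3 - <<'E'
from workcell import optics
import cv2
c=optics.camera("scene")["color"][:,:,::-1]; cv2.imwrite("pics/s4.png",cv2.resize(c[180:320,400:530],None,fx=4,fy=4,interpolation=cv2.INTER_CUBIC))
E
```

```text
time: 12.8
ee_pos: [0.5986, 0.1935, 0.1895]
tcp_rot: [-179.9, 0.0, 80.4]
wrist_force: [0.1, 0.1, 0.7]
opening: 0.0855
grasp_force: 0.0
time: 14.05
ee_pos: [0.5657, -0.0027, 0.2894]
tcp_rot: [180.0, -0.0, 80.4]
wrist_force: [-0.4, 0.4, -0.1]
opening: 0.0857
grasp_force: 0.0
```

View pics/s4.png

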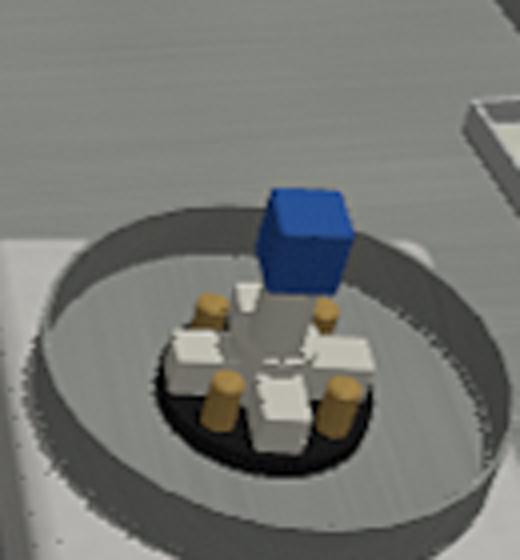

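The rotor sits upright with its vanes meshed between the pins. The vane tops are slightly below the pin tops, so it is fully home, and the gripper is clear.

```bash
python3 -c "
from workcell import workorder; print(workorder.job_done())"
```

```text
the job is handed in; nothing more can be done
None
```

The blue-grip rotor is meshed between the pins, pressed to a hard stop on the drive plate and released; I did not touch the orange-grip rotor or the green look-alikes, and the job was handed in at about 14 s.

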